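Clamp the tube rack on the shaker

ROBOT

A 6-joint arm with a two-finger parallel gripper is mounted at the origin on a cart in front of the work surface, level with it; the furniture and walls round the work are solid. World frame = base frame: x ahead of the robot, y to its left, z up, the work surface at z = 0. Lengths are in mm, angles in rad, forces in N, time in s.
With the tool pointing down it reaches from about 350 to 850 mm from the base axis. Payload 8.1 kg.
Tool frame: the origin (TCP) lies midway between the tips of the shut fingers; the grasp point (between the pads) lies 19 mm behind it (r.hold_point_z is the distance from the TCP to the grasp point, in mm); z points along the fingers, y is the line along which they close (so a half turn about z gives the same grasp; the last joint's range is limited). The gripper opens to 85 mm and grips with 20 to 120 N. Pads are 22 mm wide; open, the fingers measure 114 mm over their backs; the gripper's body (76 mm by 85 mm) begins 54 mm behind the grasp point. The pads swing forward as they close: fully open they stand 13 mm farther back than shut.
Start: joints at [-1.379, 0.13, 1.488, -0, 1.523, -0.085], TCP at [163.988, -577.16, 231.292] pointing down, gripper open.
Joint ranges: [-2.96, 2.96], [-0.89, 2.26], [0.02, 2.5], [-1.34, 4.48], [0, 2.73], [-2.66, 2.66]. Speed limits (rad/s): [2.39, 2.39, 2.79, 3.14, 3.14, 3.14].

INTERFACE

Orientations are given as a rotation vector (axis times angle).
In Python, from rig import r, imaging gives the robot as it stands.
- The arm moves only by the tool arm_command, never from a script. Its argument "rows" is a list of rows, each an object of numbers: "dx", "dy", "dz": the shift along the tool's x, y, z in cm; "rx", "ry", "rz": the turn, a rotation vector about the tool's x, y, z in rad. A call has exactly 5 rows; each row is the pose to reach, as a shift and turn from the pose commanded when the call began, along the tool's axes at that moment; what a row does not reach only later rows make up. A row lasts 1/12 s, in which the tool goes at most 41.7 mm and 7.16 degrees, less where a joint would pass 70% of its speed; a pose out of reach is approached as far as the arm can. A call with a gripper value outside its range is refused whole. "grip" is the finger opening in cm, from 0 to 8.54, set as the call begins (left out, the last holds). The fingers move at their own pace and stop on an object; the grip force is fixed at half the most. Time passes only in rows, so rows that repeat a pose let the fingers close, or fill a call up. It gives the time, the measured TCP pose, the force, the opening and the grip force at its end, in the units of the state.
- r.observe(): the state, without advancing time (a new reading comes with each control period).
- imaging.capture(name): name is "scene" or "top" or "wrist"; returns the picture (420x560x3 uint8, blue, green, red); there is no depth.
- imaging.get_calibration(name): a dict with "K" (3x3 intrinsics, pixels), "position" and "rotation" of the camera in the world. Camera axes: x right, y down, z forward; pixel columns grow to the right and rows downward; lengths in mm; the calibration is good to about 2 mm. A picture is of the moment at which its call begins: read the wrist's pose just before it. get_calibration takes no time and is no camera call; for the wrist camera it gives the pose at the moment of the call.
- r.finish_job(): hands the job in; it is judged then, once.
The state is a dict: "time": time; "q": joint angles; "qd": joint speeds; "tau": joint torques, N m; "eef_pos": TCP position; "tool_rot": TCP orientation; "force": force on the tool from outside, world axes, zero at the start; "wrist_torque": the same for the moment, N m; "opening": finger opening in mm; "grasp_force": force on a finger pad.
Only numpy, scipy, OpenCV 4.12 (cv2) and the standard library are available. Lean on these libraries where they do the work, as an engineer would, in place of code of your own. Each camera call takes 0.05 s, during which the arm holds its last target. There are 200 camera calls.

TASK

Get the tube rack on the shaker's platform ready for mixing: with your fingertips, push it along the platform until it sits squarely between the two guide cheeks and up against the fixed fence, and push the sliding clamp bar along until it rests against the other side of the rack, so the rack cannot move. Only push, from outside: take neither the rack nor the bar between your fingers, do not lift or tip the rack of tubes, keep it on the platform, and leave the timer, the dropper bottle and the spare rack on the table where they are.

Things in the scene. Friction and masses are not known exactly. Their poses are not given: they have to be found in the camera images.
- rack: blue tube rack on the shaker's platform, 98 (its x) x 100 (its y) x 58 mm high, 40 to 90 g with the three capped tubes fixed in it; origin at the centre of its underside, z up. Upright rim 4.6 mm high all round its foot; above it the end faces (-y, +y) lean in 6 mm, the back (+x) 16 mm; the front (-x), with the tubes, slopes at 40 degrees. Slides freely. Starts up to 20 degrees crooked.
- shaker: bench platform shaker, immovable, switched off. Origin on the table under the centre of its housing; x from its control panel (near side) to its back, y along the platform from the fence to the clamp bar, z up. A rack belongs on it with its own y along this y (its tubes towards the panel).
- platform (a point): centre of the platform's upper face, 84 mm above the table, axes as the shaker's: a flat aluminium plate 224 mm (x) by 364 mm (y), open at all edges. The rack starts on it up to 30 mm to either side of the cheeks' middle line and about 65 to 95 mm short of the fence.
- fence_face (a point): middle of the fixed fence's face that looks at the rack, at platform level; axes as the shaker's. The fence is 22 mm high. Two steel guide cheeks, 16 mm high, run from it along +y, inner faces at x = -54 and +54 mm for 22 mm, then flaring out to x = -63 and +63 at y = 50 mm. With the rack home its origin is at y = 50 mm, x = 0 within 5 mm.
- bar_face (a point): middle of the clamp bar's face that looks at the fence, at platform level; axes as the shaker's. The bar lies across the platform beyond the rack: 212 mm long (x), 14 mm thick (from this face along +y), 22 mm high, with a black knob 36 mm high at x = -94 and +94 mm; its underside is 1 mm above the platform.
- clamp_bar (a joint): how far the clamp bar has been slid towards the fence (the shaker's -y), in m: at 0 its face is 300 mm from the fence's face, so it meets a rack that is home (100 mm) at 0.200; limit 0.215. It cannot turn or lift, slides with about 2 N of friction and stays where it is left. Starts at 0 to 0.03.
- timer: bystander: square white timer, 64 x 64 x 20 mm, lying on the table in front of the shaker; origin at the centre of its underside
- dropper_blue: bystander: small dropper bottle, 20 mm across, 64 mm tall, standing on the table in front of the shaker; origin at the centre of its underside
- spare_rack: bystander: empty tube rack of the same kind, 98 x 100 x 58 mm, standing on the table beyond the fence end of the shaker; origin at the centre of its underside

How it is judged:
By the outcome, as a careful person would: the job done as asked, in the order asked, and still so for the second after the job is handed in, with the robot touching nothing.
It also fails if it takes over 72 s, if anything falls off the work surface, if the arm or the gripper's body presses on something with over 40 N, if the wrist force passes 120 N, or if a joint passes its speed limit or range.

## Working session

There is one attempt and no reset: what is moved stays moved. The work goes in short steps, Python scripts to look and compute and a tool call to move; the robot and the scene stay as the last step left them, time stands still between calls to the robot, and variables do not carry over. Pictures are saved under pics/ and viewed, at most 10 in all, crops included, and the job is handed in when it is done.

Besides the shell and the picture viewer there is one more tool, called after "Emit:" as name([rows], argument=value, ...), one row to a line, values as JSON. arm_command: Moves the arm, as the interface text tells. Its arguments: {"type":"object","properties":{"rows":{"type":"array","items":{"type":"object","properties":{"dx":{"type":"number"},"dy":{"type":"number"},"dz":{"type":"number"},"rx":{"type":"number"},"ry":{"type":"number"},"rz":{"type":"number"}}}},"grip":{"type":"number"}},"required":["rows"]}

```bash
ls; mkdir -p pics; python3 - <<'E'
from rig import r, imaging
import cv2
print(r.observe())
for n in("scene","top"):
    cv2.imwrite(f"pics/{n}0.png",imaging.capture(n)); print(n,imaging.get_calibration(n))
E
```

```text
pics
{'time': 0.0, 'q': array([-1.37944695e+00,  1.31154613e-01,  1.48928307e+00,  5.71941946e-07,
        1.52299298e+00, -8.54180437e-02]), 'qd': array([ 0.000972  , -0.00030333,  0.00158204,  0.00041087, -0.00131668,
        0.00059841]), 'tau': array([-3.35264040e-04, -5.69392848e+01, -5.00558782e+01, -3.03600773e-04,
        1.47340778e-02, -2.10132106e-05]), 'eef_pos': array([ 163.85522157, -576.62325364,  230.24626168]), 'tool_rot': array([-3.10974189e+00, -4.33105775e-01,  1.51862372e-04]), 'force': array([-0.06148945,  0.8401453 , -0.42646378]), 'wrist_torque': array([-0.01243391,  0.07781388, -0.0215268 ]), 'grasp_force': 0.0, 'opening': 85.4454243442408}
scene {'K': array([[465.69266118,   0.        , 277.40136088],
       [  0.        , 465.69266118, 209.05605033],
       [  0.        ,   0.        ,   1.        ]]), 'position': array([-35.48702026, 406.74509008, 453.88311927]), 'rotation': array([-0.77841646,  2.23635822, -1.44287305])}
top {'K': array([[476.93297387,   0.        , 275.96431993],
       [  0.        , 476.93297387, 214.39347063],
       [  0.        ,   0.        ,   1.        ]]), 'position': array([ 394.62819769, -236.83850726, 1108.96780453]), 'rotation': array([-2.1827828 ,  2.20784761, -0.10695483])}
```

View pics/top0.png

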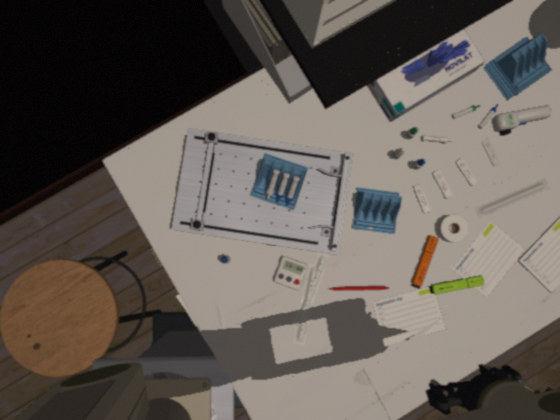

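View pics/scene0.png

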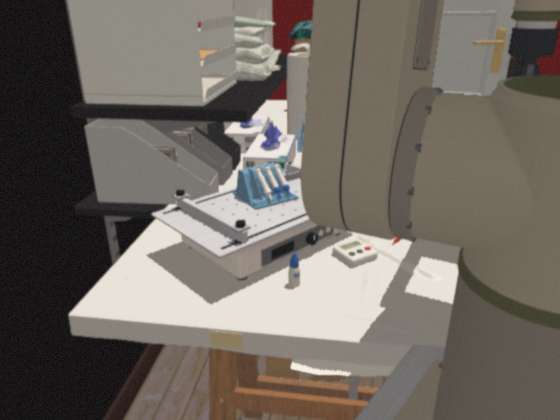

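```bash
cat > h.py <<'E'
import numpy as np, cv2
from rig import r, imaging
def ray(n,uv,z):
    c=imaging.get_calibration(n); R=cv2.Rodrigues(c["rotation"])[0]
    d=R@np.linalg.inv(c["K"])@np.array([*uv,1.]); p=c["position"]
    return p+d*(z-p[2])/d[2]
def proj(n,P):
    c=imaging.get_calibration(n); R=cv2.Rodrigues(c["rotation"])[0]
    q=c["K"]@(R.T@(np.asarray(P,float)-c["position"])); return q[:2]/q[2]
def crop(im,u0,v0,w,h,s,f):
    cv2.imwrite(f,cv2.resize(im[v0:v0+h,u0:u0+w],None,fx=s,fy=s,interpolation=cv2.INTER_CUBIC))
E
python3 - <<'E'
from h import *
im=cv2.imread("pics/top0.png"); crop(im,162,118,198,148,4,"pics/c1.png")
for uv in [(160,120),(360,120),(280,180)]: print(ray("top",uv,84))
E
```

```text
[678.4529131  -12.08614009  84.        ]
[ 675.91267061 -449.0109523    84.        ]
[ 544.61124351 -271.48322232   84.        ]
```

View pics/c1.png

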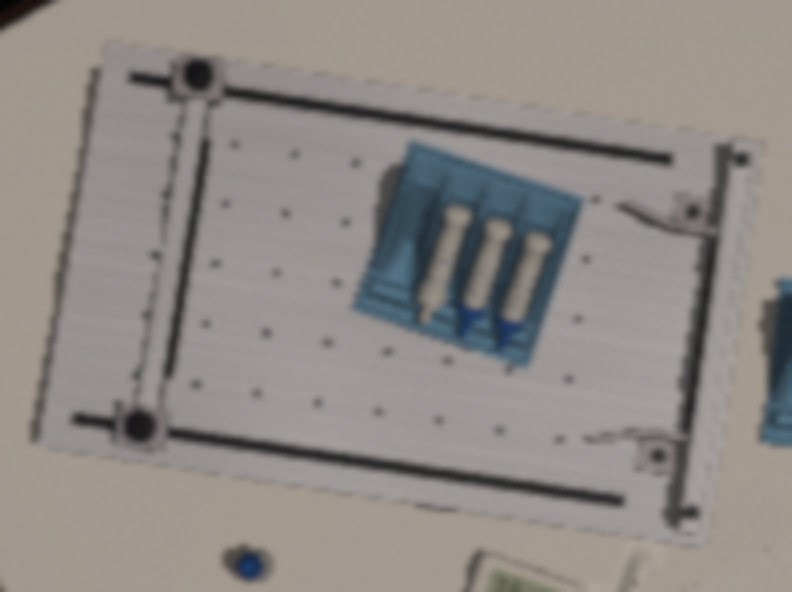

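```bash
cat >> h.py <<'E'
def U(pts,z,s=4,u0=162,v0=118): return np.array([ray("top",((u+.5)/s-.5+u0,(v+.5)/s-.5+v0),z) for u,v in pts])[:,:2]
def fit(model,obs):
    m=np.array(model,float);mc=m.mean(0);oc=obs.mean(0)
    H=(m-mc).T@(obs-oc);a=np.arctan2(H[0,1]-H[1,0],H[0,0]+H[1,1])
    R=np.array([[np.cos(a),-np.sin(a)],[np.sin(a),np.cos(a)]]);t=oc-R@mc
    return a,R,t,obs-(m@R.T+t)
E
python3 - <<'E'
from h import *
# corners: (+x,+y),(+x,-y),(-x,-y),(-x,+y)
P=U([(107,42),(762,142),(700,545),(35,440)],84)
a,R,t,e=fit([(112,182),(112,-182),(-112,-182),(-112,182)],P);print("plat",a,t,e)
K=U([(199,75),(140,427)],121); k=(K-t)@R;print("knobs in plat",k)
F=U([(738,160-0),(686,513)],106);print("fence screws plat?",(F-t)@R)
print("fence top inner edge", (U([(722,146),(672,522)],106)-t)@R, "base",(U([(716,146),(668,522)],84)-t)@R)
C=U([(412,142),(582,198),(527,365),(357,305)],86)
ar,Rr,tr,er=fit([(49,50),(49,-50),(-49,-50),(-49,50)],C);print("rack",ar,(tr-t)@R,er, "rel deg",np.degrees(ar-a))
E
```

```text
plat -0.1672787376342819 [ 522.49519308 -232.51011324] [[-3.12283662 -1.86715818]
 [-0.23529633  0.74955982]
 [ 1.7654215   2.17257926]
 [ 1.59271145 -1.0549809 ]]
knobs in plat [[ 91.13577574 121.88697779]
 [-95.78590808 121.58350704]]
fence screws plat? [[  94.88001701 -166.64471233]
 [ -95.47102076 -166.52008488]]
fence top inner edge [[ 101.00286216 -157.09027348]
 [-101.28594016 -159.910567  ]] base [[ 105.44547753 -156.73125614]
 [-101.0908579  -160.72730105]]
rack -0.3362001149968731 [ 26.20588995 -32.86753878] [[-2.19770165 -0.53913955]
 [-0.65776054  1.9677333 ]
 [ 1.22934068  0.87565016]
 [ 1.62612151 -2.30424391]] rel deg -9.6784819924132
```

```bash
cat >> h.py <<'E'
A0=-0.1673
XA=np.array([np.cos(A0),np.sin(A0)]);YA=np.array([-np.sin(A0),np.cos(A0)]);T0=np.array([522.5,-232.5])
def W(px,py): return T0+px*XA+py*YA
def st():
    s=r.observe();R=cv2.Rodrigues(s["tool_rot"])[0];p=s["eef_pos"];d=p[:2]-T0
    print("t %.2f plat (%.1f,%.1f) z %.1f yawY %.1f tilt %.2f F %s open %.1f"%(s["time"],d@XA,d@YA,p[2],np.degrees(np.arctan2(R[1,1],R[0,1])),np.degrees(np.arccos(-R[2,2])),s["force"].round(1),s["opening"]))
    return p,R
def go(px,py,z,yaw=None):
    "shift (cm) and turn to platform-frame target; yaw = world angle of tool y, deg"
    p,R=st();d=R.T@(np.array([*W(px,py),z])-p)/10
    out=d.round(2)
    if yaw is not None:
        a=np.radians(yaw);Rt=np.array([[np.sin(a),np.cos(a),0],[-np.cos(a),np.sin(a),0],[0,0,-1]])
        print("to",out,"rot",cv2.Rodrigues(R.T@Rt)[0].ravel().round(3))
    else: print("to",out)
E
python3 - <<'E'
from h import *
for z in (150,200,250,300,350,400,450,500): 
    p=ray("top",(328,105),z);print(z,p.round(),proj("scene",p).round())
go(104,-33,160,np.degrees(A0)-90)
E
```

```text
150 [ 690. -370.  150.] [244. 142.]
200 [ 674. -363.  200.] [246. 123.]
250 [ 659. -356.  250.] [249. 102.]
300 [ 643. -349.  300.] [251.  80.]
350 [ 628. -342.  350.] [254.  56.]
400 [ 613. -335.  400.] [256.  30.]
450 [ 597. -328.  450.] [259.   2.]
500 [ 582. -321.  500.] [263. -27.]
t 0.10 plat (-296.3,-399.1) z 230.3 yawY -74.1 tilt 0.10 F [ 0.8  0.2 -0.1] open 85.2
to [ 51.87 -15.85   7.07] rot [-1.532 -0.346  0.   ]
```

```bash
sed -i 's/\[\[np.sin(a),np.cos(a),0\],\[-np.cos(a),np.sin(a),0\]/[[-np.sin(a),np.cos(a),0],[np.cos(a),np.sin(a),0]/' h.py
python3 - <<'E'
from h import *
for z in (0,50,100,150,200,250): 
    p=ray("top",(290,100),z);print(z,p.round(),proj("scene",p).round())
go(100,-22,170,np.degrees(A0)-90)
E
```

```text
0 [ 748. -301.    0.] [209. 204.]
50 [ 732. -298.   50.] [212. 187.]
100 [ 716. -295.  100.] [214. 169.]
150 [ 700. -292.  150.] [217. 149.]
200 [ 685. -289.  200.] [220. 129.]
250 [ 669. -286.  250.] [223. 107.]
t 0.10 plat (-296.3,-399.1) z 230.3 yawY -74.1 tilt 0.10 F [ 0.8  0.2 -0.1] open 85.2
to [ 51.98 -17.01   6.07] rot [-0.002  0.     0.444]
```

Emit:
arm_command([
  {"dx":3.5,"dy":-1.1,"rz":0.09},
  {"dx":7,"dy":-2.3,"rz":0.18},
  {"dx":10.5,"dy":-3.4,"rz":0.27},
  {"dx":14,"dy":-4.5,"rz":0.36},
  {"dx":17.5,"dy":-5.7,"rz":0.444},
], grip=5.0)

```text
invalid input at $.rows[0]: expected keys dx, dy, dz, rx, ry, rz
```

```bash
python3 -c "
from h import *
go(100,-22,170,np.degrees(A0)-90)"
```

```text
t 0.10 plat (-296.3,-399.1) z 230.3 yawY -74.1 tilt 0.10 F [ 0.8  0.2 -0.1] open 85.2
to [ 51.98 -17.01   6.07] rot [-0.002  0.     0.444]
```

Emit:
arm_command([
  {"dx":3.5,"dy":-1.1,"dz":0,"rx":0,"ry":0,"rz":0.09},
  {"dx":7,"dy":-2.3,"dz":0,"rx":0,"ry":0,"rz":0.18},
  {"dx":10.5,"dy":-3.4,"dz":0,"rx":0,"ry":0,"rz":0.27},
  {"dx":14,"dy":-4.5,"dz":0,"rx":0,"ry":0,"rz":0.36},
  {"dx":17.5,"dy":-5.7,"dz":0,"rx":0,"ry":0,"rz":0.444},
], grip=5.0)

```text
time: 0.52
eef_pos: [317.7, -473.3, 230.8]
tool_rot: [-3.129, 0.27, 0.001]
force: [0.3, -1.1, -1.1]
opening: 50.0
grasp_force: 0.0
```

```bash
python3 -c "
from h import *
go(100,-22,170,np.degrees(A0)-90)"
```

```text
t 0.52 plat (-161.8,-271.5) z 230.8 yawY -99.9 tilt 0.04 F [ 0.3 -1.1 -1.1] open 50.0
to [ 26.06 -25.08   6.08] rot [-0.001  0.    -0.005]
```

Emit:
arm_command([
  {"dx":2.8,"dy":-2.7,"dz":0,"rx":0,"ry":0,"rz":0},
  {"dx":5.6,"dy":-5.4,"dz":0,"rx":0,"ry":0,"rz":0},
  {"dx":8.4,"dy":-8.1,"dz":0,"rx":0,"ry":0,"rz":0},
  {"dx":11.2,"dy":-10.8,"dz":0,"rx":0,"ry":0,"rz":0},
  {"dx":14,"dy":-13.5,"dz":0,"rx":0,"ry":0,"rz":0},
])

```text
time: 0.93
eef_pos: [478.5, -363.1, 230.9]
tool_rot: [-3.13, 0.262, 0.001]
force: [0.8, -1.1, 1.1]
opening: 50.3
grasp_force: 0.0
```

Emit:
arm_command([
  {"dx":2.8,"dy":-2.7,"dz":0.5,"rx":0,"ry":0,"rz":0},
  {"dx":5.6,"dy":-5.4,"dz":1.5,"rx":0,"ry":0,"rz":0},
  {"dx":8.4,"dy":-8.1,"dz":2.5,"rx":0,"ry":0,"rz":0},
  {"dx":11.2,"dy":-10.8,"dz":4,"rx":0,"ry":0,"rz":0},
  {"dx":12.0,"dy":-11.6,"dz":5,"rx":0,"ry":0,"rz":0},
])

```text
time: 1.35
eef_pos: [618.0, -265.7, 179.1]
tool_rot: [-3.129, 0.256, 0.001]
force: [0.5, -1.4, -0.9]
opening: 50.1
grasp_force: 0.0
```

```bash
python3 -c "
from h import *
go(100,-22,88,np.degrees(A0)-90)
im=imaging.capture('top');crop(im,162,68,198,198,3,'pics/c2.png')"
```

```text
t 1.35 plat (99.7,-16.9) z 179.1 yawY -99.4 tilt 0.13 F [ 0.5 -1.4 -0.9] open 50.1
to [0.03 0.53 9.11] rot [-0.002  0.001  0.004]
```

View pics/c2.png

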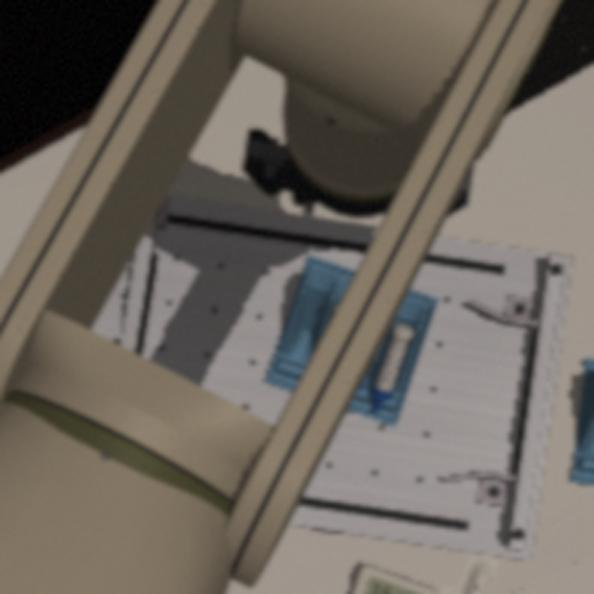

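Emit:
arm_command([
  {"dx":0,"dy":0.5,"dz":2.5,"rx":0,"ry":0,"rz":0},
  {"dx":0,"dy":0.5,"dz":5,"rx":0,"ry":0,"rz":0},
  {"dx":0,"dy":0.5,"dz":7,"rx":0,"ry":0,"rz":0},
  {"dx":0,"dy":0.5,"dz":8.5,"rx":0,"ry":0,"rz":0},
  {"dx":0,"dy":0.5,"dz":9.2,"rx":0,"ry":0,"rz":0},
])

```text
time: 1.82
eef_pos: [612.0, -274.8, 85.9]
tool_rot: [-3.129, 0.263, 0.007]
force: [-0.8, 0.2, -0.6]
opening: 49.8
grasp_force: 0.0
```

```bash
python3 -c "
from h import *
go(60,-22,87,np.degrees(A0)-90)
cv2.imwrite('pics/w1.png',imaging.capture('wrist'))"
```

```text
t 1.82 plat (95.3,-26.8) z 85.9 yawY -99.6 tilt 0.27 F [-0.8  0.2 -0.6] open 49.8
to [-3.53 -0.48 -0.09] rot [-0.001  0.005 -0.   ]
```

View pics/w1.png

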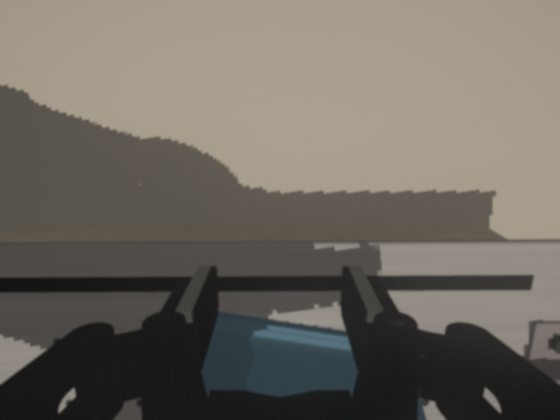

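Emit:
arm_command([
  {"dx":-0.5,"dy":-0.3,"dz":0,"rx":0,"ry":0,"rz":0},
  {"dx":-1.0,"dy":-0.3,"dz":0,"rx":0,"ry":0,"rz":0},
  {"dx":-1.5,"dy":-0.3,"dz":0,"rx":0,"ry":0,"rz":0},
  {"dx":-2.0,"dy":-0.3,"dz":0,"rx":0,"ry":0,"rz":0},
  {"dx":-2.4,"dy":-0.3,"dz":0,"rx":0,"ry":0,"rz":0},
])

```text
time: 2.28
eef_pos: [590.9, -268.5, 90.7]
tool_rot: [3.13, -0.262, 0.003]
force: [0.6, -0.1, -0.4]
opening: 50.2
grasp_force: 0.2
```

```bash
python3 -c "
from h import *
go(60,-22,87,np.degrees(A0)-90)"
```

```text
t 2.28 plat (73.5,-24.1) z 90.7 yawY -99.6 tilt 0.11 F [ 0.6 -0.1 -0.4] open 50.2
to [-1.35 -0.21  0.37] rot [ 0.001 -0.002  0.   ]
```

Emit:
arm_command([
  {"dx":-0.5,"dy":0,"dz":0.1,"rx":0,"ry":0,"rz":0},
  {"dx":-0.9,"dy":0,"dz":0.1,"rx":0,"ry":0,"rz":0},
  {"dx":-1.3,"dy":0,"dz":0.1,"rx":0,"ry":0,"rz":0},
  {"dx":-1.3,"dy":0,"dz":0.1,"rx":0,"ry":0,"rz":0},
  {"dx":-1.3,"dy":0,"dz":0.1,"rx":0,"ry":0,"rz":0},
])

```text
time: 2.7
eef_pos: [577.8, -266.0, 88.2]
tool_rot: [-3.131, 0.263, 0.0]
force: [-1.0, 0.4, -0.0]
opening: 49.6
grasp_force: 0.0
```

```bash
python3 -c "
from h import *
go(60,-22,87,np.degrees(A0)-90)
im=imaging.capture('top');crop(im,162,118,198,148,4,'pics/c3.png')"
```

```text
t 2.70 plat (60.1,-23.9) z 88.2 yawY -99.6 tilt 0.02 F [-1.   0.4 -0. ] open 49.6
to [-0.01 -0.19  0.12] rot [-0.  0. -0.]
```

View pics/c3.png

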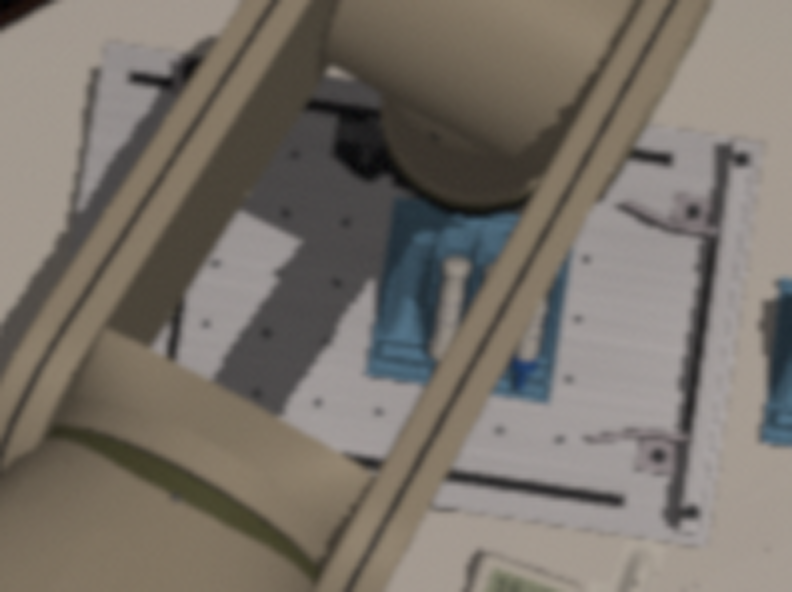

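```bash
python3 -c "
from h import *
P=(U([(368,376),(547,402)],86)-T0)@np.array([XA,YA]).T
print(P,P.mean(0)+[49,0],np.degrees(np.arctan2(P[0,0]-P[1,0],P[0,1]-P[1,1])))
print('cheek mouths',(U([(620,205),(588,440)],100)-T0)@np.array([XA,YA]).T)
go(90,-20,87)"
```

```text
[[-48.68111098  10.7399701 ]
 [-47.50294854 -86.53525238]] [  0.90797024 -37.89764114] -0.6939119034944643
cheek mouths [[  62.00435403 -108.39822493]
 [ -65.13489101 -110.25295223]]
t 2.75 plat (60.3,-23.9) z 88.2 yawY -99.6 tilt 0.01 F [0.7 0.2 0.3] open 49.5
to [ 2.97 -0.39  0.12]
```

Emit:
arm_command([
  {"dx":1.5,"dy":0,"dz":0,"rx":0,"ry":0,"rz":0},
  {"dx":2.5,"dy":0,"dz":-1.5,"rx":0,"ry":0,"rz":0},
  {"dx":2.5,"dy":0,"dz":-4,"rx":0,"ry":0,"rz":0},
  {"dx":2.5,"dy":0,"dz":-7,"rx":0,"ry":0,"rz":0},
  {"dx":2.5,"dy":0,"dz":-9.5,"rx":0,"ry":0,"rz":0},
])

```text
time: 3.17
eef_pos: [602.9, -270.2, 184.4]
tool_rot: [-3.13, 0.262, 0.001]
force: [1.3, -1.2, 0.5]
opening: 49.9
grasp_force: 0.0
```

Emit:
arm_command([
  {"dx":-1,"dy":-1,"dz":0,"rx":0,"ry":0,"rz":-0.12},
  {"dx":-2.5,"dy":-2.5,"dz":0,"rx":0,"ry":0,"rz":-0.24},
  {"dx":-4.5,"dy":-4,"dz":0,"rx":0,"ry":0,"rz":-0.36},
  {"dx":-6.5,"dy":-5.5,"dz":0,"rx":0,"ry":0,"rz":-0.48},
  {"dx":-8.5,"dy":-7,"dz":0,"rx":0,"ry":0,"rz":-0.6},
])

```text
time: 3.58
eef_pos: [529.9, -186.3, 183.0]
tool_rot: [-3.066, -0.684, 0.0]
force: [0.6, 0.7, -0.4]
opening: 50.1
grasp_force: 0.0
```

```bash
python3 -c "
from h import *
go(0,48,170,np.degrees(A0)); print(r.observe()['q'].round(2))"
```

```text
t 3.58 plat (-0.4,46.8) z 183.0 yawY -64.9 tilt 0.01 F [ 0.6  0.7 -0.4] open 50.1
to [ 0.11 -0.08  1.3 ] rot [-0.     0.    -0.965]
[-0.43  0.05  1.66  0.    1.43  0.7 ]
```

Emit:
arm_command([
  {"dx":0,"dy":0,"dz":0,"rx":0,"ry":0,"rz":-0.12},
  {"dx":0,"dy":0,"dz":0,"rx":0,"ry":0,"rz":-0.24},
  {"dx":0,"dy":0,"dz":0,"rx":0,"ry":0,"rz":-0.36},
  {"dx":0,"dy":0,"dz":0,"rx":0,"ry":0,"rz":-0.48},
  {"dx":0,"dy":0,"dz":0,"rx":0,"ry":0,"rz":-0.6},
])

```text
time: 4.0
eef_pos: [530.7, -187.0, 183.3]
tool_rot: [-2.727, -1.56, 0.0]
force: [-0.2, -0.1, -0.4]
opening: 49.7
grasp_force: 0.0
```

Emit:
arm_command([
  {"dx":0,"dy":0,"dz":0,"rx":0,"ry":0,"rz":-0.12},
  {"dx":0,"dy":0,"dz":0,"rx":0,"ry":0,"rz":-0.24},
  {"dx":0,"dy":0,"dz":0,"rx":0,"ry":0,"rz":-0.365},
  {"dx":0,"dy":0,"dz":0,"rx":0,"ry":0,"rz":-0.365},
  {"dx":0,"dy":0,"dz":0,"rx":0,"ry":0,"rz":-0.365},
])

```text
time: 4.42
eef_pos: [530.6, -187.1, 183.2]
tool_rot: [-2.409, -2.016, 0.0]
force: [-1.9, 0.1, -0.2]
opening: 50.1
grasp_force: 0.0
```

```bash
python3 -c "
from h import *
go(0,45,88,np.degrees(A0)); print(r.observe()['q'].round(2))"
```

```text
t 4.42 plat (0.4,46.2) z 183.2 yawY -10.1 tilt 0.01 F [-1.9  0.1 -0.2] open 50.1
to [-0.12 -0.04  9.52] rot [-0.   -0.   -0.01]
[-0.43  0.06  1.65  0.    1.43 -0.25]
```

Emit:
arm_command([
  {"dx":0,"dy":0,"dz":3,"rx":0,"ry":0,"rz":-0.01},
  {"dx":0,"dy":0,"dz":6,"rx":0,"ry":0,"rz":-0.01},
  {"dx":0,"dy":0,"dz":8.5,"rx":0,"ry":0,"rz":-0.01},
  {"dx":0,"dy":0,"dz":9.4,"rx":0,"ry":0,"rz":-0.01},
  {"dx":0,"dy":0,"dz":9.4,"rx":0,"ry":0,"rz":-0.01},
])

```text
time: 4.83
eef_pos: [528.4, -186.1, 86.2]
tool_rot: [-2.394, -2.026, 0.004]
force: [0.4, 0.8, 0.0]
opening: 50.2
grasp_force: 0.0
```

Emit:
arm_command([
  {"dx":-0.7,"dy":0,"dz":0,"rx":0,"ry":0,"rz":0},
  {"dx":-1.4,"dy":0,"dz":0,"rx":0,"ry":0,"rz":0},
  {"dx":-2.1,"dy":0,"dz":0,"rx":0,"ry":0,"rz":0},
  {"dx":-2.8,"dy":0,"dz":0,"rx":0,"ry":0,"rz":0},
  {"dx":-3.5,"dy":0,"dz":0,"rx":0,"ry":0,"rz":0},
])

```text
time: 5.25
eef_pos: [525.5, -223.0, 90.7]
tool_rot: [2.394, 2.031, 0.001]
force: [-0.2, 0.2, 0.3]
opening: 50.1
grasp_force: 0.3
```

```bash
python3 -c "
from h import *
go(0,-45,88,np.degrees(A0)); print(r.observe()['q'].round(2))"
```

```text
t 5.25 plat (1.4,9.8) z 90.7 yawY -9.4 tilt 0.13 F [-0.2  0.2  0.3] open 50.1
to [-5.48 -0.16  0.28] rot [0.002 0.001 0.004]
[-0.49  0.16  1.72  0.    1.26 -0.33]
```

Emit:
arm_command([
  {"dx":-0.6,"dy":-0.1,"dz":0.1,"rx":0,"ry":0,"rz":0},
  {"dx":-1.2,"dy":-0.1,"dz":0.1,"rx":0,"ry":0,"rz":0},
  {"dx":-1.8,"dy":-0.1,"dz":0.1,"rx":0,"ry":0,"rz":0},
  {"dx":-2.4,"dy":-0.1,"dz":0.1,"rx":0,"ry":0,"rz":0},
  {"dx":-3.0,"dy":-0.1,"dz":0.1,"rx":0,"ry":0,"rz":0},
])

```text
time: 5.67
eef_pos: [518.9, -251.6, 88.2]
tool_rot: [-2.395, -2.033, -0.0]
force: [0.9, 0.4, 0.9]
opening: 50.0
grasp_force: 0.3
```

Emit:
arm_command([
  {"dx":-0.4,"dy":0,"dz":0,"rx":0,"ry":0,"rz":0},
  {"dx":-0.8,"dy":0,"dz":0,"rx":0,"ry":0,"rz":0},
  {"dx":-1.2,"dy":0,"dz":0,"rx":0,"ry":0,"rz":0},
  {"dx":-1.6,"dy":0,"dz":0,"rx":0,"ry":0,"rz":0},
  {"dx":-1.6,"dy":0,"dz":0,"rx":0,"ry":0,"rz":0},
])

```text
time: 6.08
eef_pos: [516.3, -267.6, 88.3]
tool_rot: [2.395, 2.033, -0.0]
force: [-0.4, 0.4, -0.1]
opening: 50.4
grasp_force: 0.0
```

```bash
python3 -c "
from h import *
go(0,-48,88,np.degrees(A0))
im=imaging.capture('top');crop(im,162,118,198,148,4,'pics/c4.png')"
```

```text
t 6.08 plat (-0.3,-35.6) z 88.3 yawY -9.4 tilt 0.02 F [-0.4  0.4 -0.1] open 50.4
to [-1.24  0.02  0.03] rot [-0.     0.     0.004]
```

View pics/c4.png

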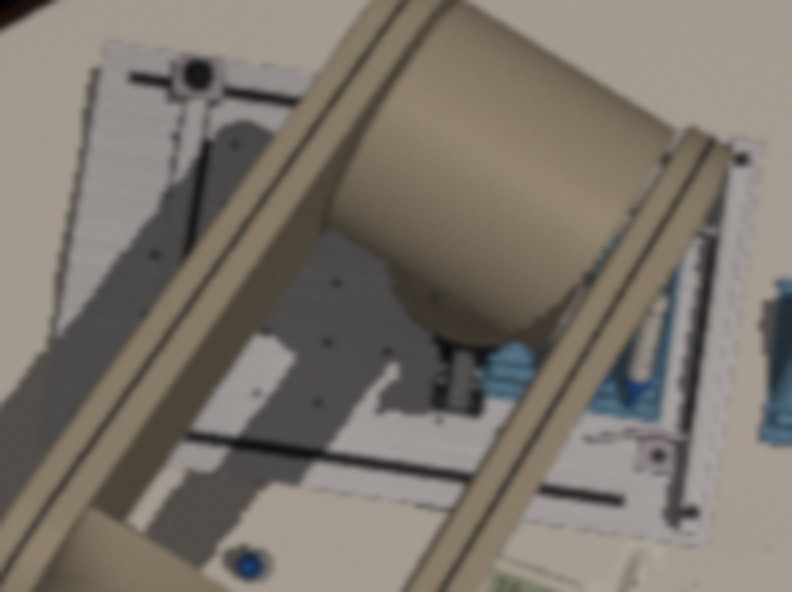

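```bash
python3 -c "
from h import *
print((U([(657,420),(481,395)],86)-T0)@np.array([XA,YA]).T)"
```

```text
[[ -47.85638733 -146.5895755 ]
 [ -49.31577052  -50.85525569]]
```

Emit:
arm_command([
  {"dx":-0.3,"dy":0,"dz":0,"rx":0,"ry":0,"rz":0},
  {"dx":-0.6,"dy":0,"dz":0,"rx":0,"ry":0,"rz":0},
  {"dx":-0.8,"dy":0,"dz":0,"rx":0,"ry":0,"rz":0},
  {"dx":-0.8,"dy":0,"dz":0,"rx":0,"ry":0,"rz":0},
  {"dx":-0.8,"dy":0,"dz":0,"rx":0,"ry":0,"rz":0},
])

```text
time: 6.55
eef_pos: [515.1, -274.8, 88.3]
tool_rot: [-2.395, -2.033, 0.0]
force: [0.2, 0.2, -0.5]
opening: 49.7
grasp_force: 0.0
```

Emit:
arm_command([
  {"dx":-0.1,"dy":0,"dz":0,"rx":0,"ry":0,"rz":0},
  {"dx":-0.2,"dy":0,"dz":0,"rx":0,"ry":0,"rz":0},
  {"dx":-0.3,"dy":0,"dz":0,"rx":0,"ry":0,"rz":0},
  {"dx":-0.3,"dy":0,"dz":0,"rx":0,"ry":0,"rz":0},
  {"dx":-0.3,"dy":0,"dz":0,"rx":0,"ry":0,"rz":0},
])

```text
time: 6.97
eef_pos: [514.7, -277.8, 88.3]
tool_rot: [2.395, 2.033, -0.0]
force: [-0.3, 0.2, 0.2]
opening: 49.8
grasp_force: 0.0
```

Emit:
arm_command([
  {"dx":-0.1,"dy":0,"dz":0,"rx":0,"ry":0,"rz":0},
  {"dx":-0.2,"dy":0,"dz":0,"rx":0,"ry":0,"rz":0},
  {"dx":-0.2,"dy":0,"dz":0,"rx":0,"ry":0,"rz":0},
  {"dx":-0.2,"dy":0,"dz":0,"rx":0,"ry":0,"rz":0},
  {"dx":-0.2,"dy":0,"dz":0,"rx":0,"ry":0,"rz":0},
])

```text
time: 7.38
eef_pos: [514.3, -279.7, 88.3]
tool_rot: [2.395, 2.033, -0.0]
force: [0.4, -0.3, 0.3]
opening: 49.8
grasp_force: 0.0
```

Emit:
arm_command([
  {"dx":-0.1,"dy":0,"dz":0,"rx":0,"ry":0,"rz":0},
  {"dx":-0.2,"dy":0,"dz":0,"rx":0,"ry":0,"rz":0},
  {"dx":-0.2,"dy":0,"dz":0,"rx":0,"ry":0,"rz":0},
  {"dx":-0.2,"dy":0,"dz":0,"rx":0,"ry":0,"rz":0},
  {"dx":-0.2,"dy":0,"dz":0,"rx":0,"ry":0,"rz":0},
])

```text
time: 7.8
eef_pos: [514.0, -281.1, 88.2]
tool_rot: [-2.394, -2.033, -0.001]
force: [-0.3, 6.0, 1.9]
opening: 50.1
grasp_force: 2.8
```

Emit:
arm_command([
  {"dx":1.0,"dy":0,"dz":0,"rx":0,"ry":0,"rz":0},
  {"dx":3,"dy":0,"dz":-1,"rx":0,"ry":0,"rz":0},
  {"dx":6,"dy":0,"dz":-3,"rx":0,"ry":0,"rz":0},
  {"dx":9,"dy":0,"dz":-6,"rx":0,"ry":0,"rz":0},
  {"dx":12,"dy":0,"dz":-7,"rx":0,"ry":0,"rz":0},
])

```text
time: 8.22
eef_pos: [535.0, -163.0, 162.2]
tool_rot: [2.392, 2.029, 0.003]
force: [1.1, 0.2, 1.3]
opening: 50.0
grasp_force: 0.0
```

Emit:
arm_command([
  {"dx":2,"dy":0,"dz":0,"rx":0,"ry":0,"rz":0},
  {"dx":4,"dy":0,"dz":0,"rx":0,"ry":0,"rz":0},
  {"dx":6,"dy":0,"dz":0,"rx":0,"ry":0,"rz":0},
  {"dx":8,"dy":0,"dz":0,"rx":0,"ry":0,"rz":0},
  {"dx":8,"dy":0,"dz":0,"rx":0,"ry":0,"rz":0},
])

```text
time: 8.63
eef_pos: [546.9, -81.1, 158.4]
tool_rot: [2.392, 2.036, 0.001]
force: [0.6, 0.0, -0.1]
opening: 49.7
grasp_force: 0.0
```

```bash
python3 -c "
from h import *
go(0,153,92,np.degrees(A0))
im=imaging.capture('top');crop(im,162,118,198,148,4,'pics/c5.png')"
```

```text
t 8.63 plat (-1.1,153.3) z 158.4 yawY -9.2 tilt 0.05 F [ 0.6  0.  -0.1] open 49.7
to [-0.04  0.11  6.64] rot [ 0.001 -0.001  0.007]
```

View pics/c5.png

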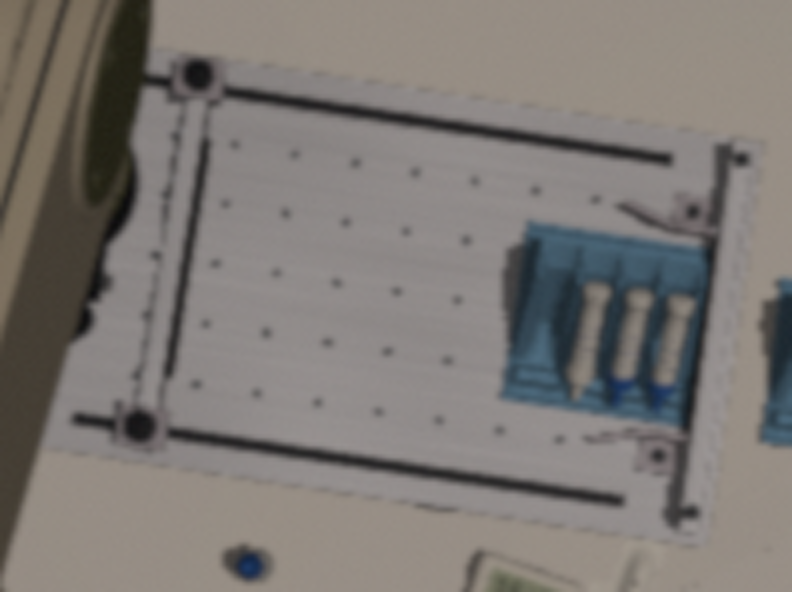

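Emit:
arm_command([
  {"dx":0,"dy":0.1,"dz":2.5,"rx":0,"ry":0,"rz":0},
  {"dx":0,"dy":0.1,"dz":5,"rx":0,"ry":0,"rz":0},
  {"dx":0,"dy":0.1,"dz":6.5,"rx":0,"ry":0,"rz":0},
  {"dx":0,"dy":0.1,"dz":6.5,"rx":0,"ry":0,"rz":0},
  {"dx":0,"dy":0.1,"dz":6.5,"rx":0,"ry":0,"rz":0},
])

```text
time: 9.1
eef_pos: [546.5, -85.0, 92.5]
tool_rot: [-2.395, -2.032, 0.003]
force: [0.5, 0.1, 1.0]
opening: 49.9
grasp_force: 0.0
```

Emit:
arm_command([
  {"dx":-0.8,"dy":0,"dz":0,"rx":0,"ry":0,"rz":0},
  {"dx":-1.6,"dy":0,"dz":0,"rx":0,"ry":0,"rz":0},
  {"dx":-2.4,"dy":0,"dz":0,"rx":0,"ry":0,"rz":0},
  {"dx":-3.2,"dy":0,"dz":0,"rx":0,"ry":0,"rz":0},
  {"dx":-4.0,"dy":0,"dz":0,"rx":0,"ry":0,"rz":0},
])

```text
time: 9.52
eef_pos: [541.7, -125.2, 94.5]
tool_rot: [2.394, 2.032, 0.002]
force: [0.6, 1.3, 2.7]
opening: 50.0
grasp_force: 1.2
```

```bash
python3 -c "
from h import *
go(0,-25,92,np.degrees(A0))"
```

```text
t 9.52 plat (1.0,109.0) z 94.5 yawY -9.4 tilt 0.13 F [0.6 1.3 2.7] open 50.0
to [-13.4   -0.16   0.25] rot [0.002 0.    0.004]
```

Bar is moving; continue 12 cm, then finish slowly.

Emit:
arm_command([
  {"dx":-0.8,"dy":0,"dz":0.1,"rx":0,"ry":0,"rz":0},
  {"dx":-1.6,"dy":0,"dz":0.1,"rx":0,"ry":0,"rz":0},
  {"dx":-2.4,"dy":0,"dz":0.1,"rx":0,"ry":0,"rz":0},
  {"dx":-3.2,"dy":0,"dz":0.1,"rx":0,"ry":0,"rz":0},
  {"dx":-4.0,"dy":0,"dz":0.1,"rx":0,"ry":0,"rz":0},
])

```text
time: 9.93
eef_pos: [534.3, -164.2, 92.3]
tool_rot: [-2.395, -2.033, 0.0]
force: [1.3, 1.9, 1.1]
opening: 50.4
grasp_force: 1.2
```

Emit:
arm_command([
  {"dx":-0.8,"dy":0,"dz":0,"rx":0,"ry":0,"rz":0},
  {"dx":-1.6,"dy":0,"dz":0,"rx":0,"ry":0,"rz":0},
  {"dx":-2.4,"dy":0,"dz":0,"rx":0,"ry":0,"rz":0},
  {"dx":-3.2,"dy":0,"dz":0,"rx":0,"ry":0,"rz":0},
  {"dx":-4.0,"dy":0,"dz":0,"rx":0,"ry":0,"rz":0},
])

```text
time: 10.35
eef_pos: [527.9, -203.6, 92.3]
tool_rot: [2.395, 2.033, 0.0]
force: [1.6, 1.5, 1.0]
opening: 49.8
grasp_force: 1.2
```

Emit:
arm_command([
  {"dx":-0.7,"dy":0,"dz":0,"rx":0,"ry":0,"rz":0},
  {"dx":-1.4,"dy":0,"dz":0,"rx":0,"ry":0,"rz":0},
  {"dx":-2.1,"dy":0,"dz":0,"rx":0,"ry":0,"rz":0},
  {"dx":-2.8,"dy":0,"dz":0,"rx":0,"ry":0,"rz":0},
  {"dx":-3.5,"dy":0,"dz":0,"rx":0,"ry":0,"rz":0},
])

```text
time: 10.77
eef_pos: [522.2, -238.0, 92.2]
tool_rot: [-2.395, -2.033, -0.0]
force: [1.5, 1.4, 0.9]
opening: 49.6
grasp_force: 1.2
```

```bash
python3 -c "
from h import *
go(0,-34,92,np.degrees(A0))"
```

```text
t 10.77 plat (0.6,-5.5) z 92.2 yawY -9.3 tilt 0.00 F [1.5 1.4 0.9] open 49.6
to [-2.85 -0.07  0.02] rot [-0.    -0.     0.004]
```

Emit:
arm_command([
  {"dx":-0.5,"dy":0,"dz":0,"rx":0,"ry":0,"rz":0},
  {"dx":-1.0,"dy":0,"dz":0,"rx":0,"ry":0,"rz":0},
  {"dx":-1.5,"dy":0,"dz":0,"rx":0,"ry":0,"rz":0},
  {"dx":-2.0,"dy":0,"dz":0,"rx":0,"ry":0,"rz":0},
  {"dx":-2.3,"dy":0,"dz":0,"rx":0,"ry":0,"rz":0},
])

```text
time: 11.18
eef_pos: [518.4, -260.7, 92.2]
tool_rot: [-2.395, -2.033, 0.0]
force: [1.8, 1.3, 1.2]
opening: 49.9
grasp_force: 1.1
```

Emit:
arm_command([
  {"dx":-0.1,"dy":0,"dz":0,"rx":0,"ry":0,"rz":0},
  {"dx":-0.2,"dy":0,"dz":0,"rx":0,"ry":0,"rz":0},
  {"dx":-0.3,"dy":0,"dz":0,"rx":0,"ry":0,"rz":0},
  {"dx":-0.4,"dy":0,"dz":0,"rx":0,"ry":0,"rz":0},
  {"dx":-0.4,"dy":0,"dz":0,"rx":0,"ry":0,"rz":0},
])

```text
time: 11.6
eef_pos: [517.8, -264.1, 92.2]
tool_rot: [-2.395, -2.033, 0.0]
force: [0.9, 0.9, 1.0]
opening: 50.3
grasp_force: 0.5
```

Emit:
arm_command([
  {"dx":-0.1,"dy":0,"dz":0,"rx":0,"ry":0,"rz":0},
  {"dx":-0.2,"dy":0,"dz":0,"rx":0,"ry":0,"rz":0},
  {"dx":-0.2,"dy":0,"dz":0,"rx":0,"ry":0,"rz":0},
  {"dx":-0.2,"dy":0,"dz":0,"rx":0,"ry":0,"rz":0},
  {"dx":-0.2,"dy":0,"dz":0,"rx":0,"ry":0,"rz":0},
])

```text
time: 12.02
eef_pos: [517.5, -266.1, 92.2]
tool_rot: [-2.395, -2.033, 0.0]
force: [0.2, 1.4, 0.1]
opening: 50.3
grasp_force: 0.5
```

Emit:
arm_command([
  {"dx":-0.1,"dy":0,"dz":0,"rx":0,"ry":0,"rz":0},
  {"dx":-0.2,"dy":0,"dz":0,"rx":0,"ry":0,"rz":0},
  {"dx":-0.2,"dy":0,"dz":0,"rx":0,"ry":0,"rz":0},
  {"dx":-0.2,"dy":0,"dz":0,"rx":0,"ry":0,"rz":0},
  {"dx":-0.2,"dy":0,"dz":0,"rx":0,"ry":0,"rz":0},
])

```text
time: 12.43
eef_pos: [517.4, -266.6, 92.2]
tool_rot: [-2.393, -2.033, -0.002]
force: [1.1, 7.0, 2.6]
opening: 49.7
grasp_force: 4.0
```

```bash
python3 -c "
from h import *
st()"
```

```text
t 12.43 plat (0.7,-34.4) z 92.2 yawY -9.3 tilt 0.13 F [1.1 7.  2.6] open 49.7
```

Emit:
arm_command([
  {"dx":-0.1,"dy":0,"dz":0,"rx":0,"ry":0,"rz":0},
  {"dx":-0.1,"dy":0,"dz":0,"rx":0,"ry":0,"rz":0},
  {"dx":-0.1,"dy":0,"dz":0,"rx":0,"ry":0,"rz":0},
  {"dx":-0.1,"dy":0,"dz":0,"rx":0,"ry":0,"rz":0},
  {"dx":-0.1,"dy":0,"dz":0,"rx":0,"ry":0,"rz":0},
])

```text
time: 12.85
eef_pos: [517.4, -266.6, 92.2]
tool_rot: [-2.392, -2.032, -0.004]
force: [0.4, 12.5, 4.5]
opening: 49.7
grasp_force: 6.1
```

Emit:
arm_command([
  {"dx":0.7,"dy":0,"dz":0,"rx":0,"ry":0,"rz":0},
  {"dx":2,"dy":0,"dz":0,"rx":0,"ry":0,"rz":0},
  {"dx":4,"dy":0,"dz":-1,"rx":0,"ry":0,"rz":0},
  {"dx":7,"dy":0,"dz":-4,"rx":0,"ry":0,"rz":0},
  {"dx":10,"dy":0,"dz":-7,"rx":0,"ry":0,"rz":0},
])

```text
time: 13.27
eef_pos: [531.5, -169.9, 160.0]
tool_rot: [-2.394, -2.029, 0.004]
force: [1.8, -0.3, 0.7]
opening: 49.7
grasp_force: 0.0
```

Emit:
arm_command([
  {"dx":3,"dy":0,"dz":-1,"rx":0,"ry":0,"rz":0},
  {"dx":6,"dy":0,"dz":-2,"rx":0,"ry":0,"rz":0},
  {"dx":9,"dy":0,"dz":-2,"rx":0,"ry":0,"rz":0},
  {"dx":11,"dy":0,"dz":-2,"rx":0,"ry":0,"rz":0},
  {"dx":11,"dy":0,"dz":-2,"rx":0,"ry":0,"rz":0},
])

```text
time: 13.68
eef_pos: [551.4, -58.7, 181.6]
tool_rot: [-2.391, -2.037, -0.002]
force: [-0.4, 0.4, -1.0]
opening: 49.6
grasp_force: 0.0
```

```bash
python3 -c "
from h import *
st()
im=imaging.capture('top');crop(im,162,118,198,148,4,'pics/c6.png')"
```

```text
t 13.68 plat (-0.5,176.2) z 181.6 yawY -9.1 tilt 0.07 F [-0.4  0.4 -1. ] open 49.6
```

View pics/c6.png

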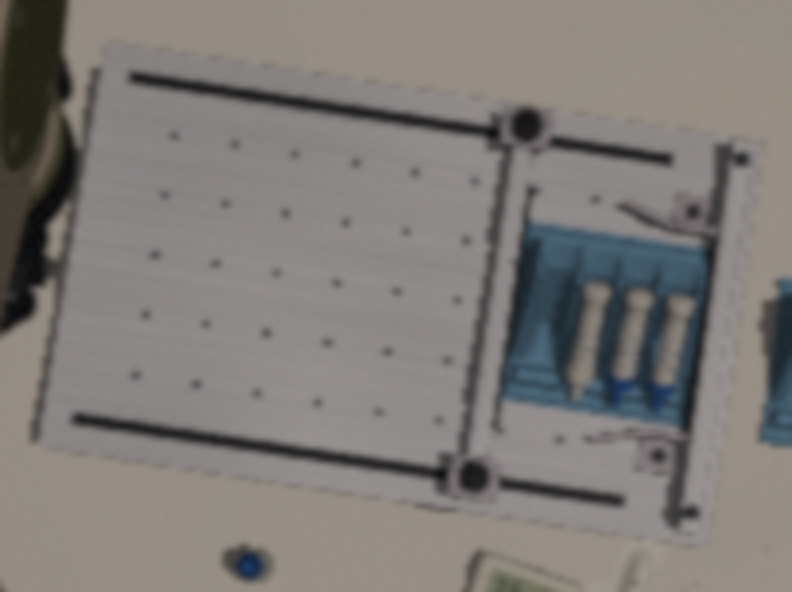

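The picture shows the rack flush to the fence between the cheeks. The bar (knobs at (525,125) and (473,477)) rests against the rack's near face at about (515,300). The bystanders have not moved.

```bash
python3 -c "
from h import *
print(r.finish_job())"
```

```text
the job is handed in; nothing more can be done
None
```

The job is handed in: the last picture shows the rack square between the cheeks and against the fence, the clamp bar resting on its other side, and the arm clear; the result of the judging was not shown.

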